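Hang the fruit basket on the spring balance

ROBOT

A 6-joint arm with a two-finger parallel gripper is mounted at the origin on a cart in front of the work surface, level with it; the furniture and walls round the work are solid. World frame = base frame: x ahead of the robot, y to its left, z up, the work surface at z = 0. Lengths are in m, angles in degrees, forces in N, time in s.
With the tool pointing down it reaches from about 0.4 to 0.825 m from the base axis. Payload 7 kg.
Tool frame: the origin (TCP) lies on the front face of the gripper's body, between the roots of the fingers; the fingertips stand 66 mm ahead of it and the grasp point (between the pads) lies 47 mm ahead of it; z points along the fingers, y is the line along which they close (so a half turn about z gives the same grasp; the last joint's range is limited). The gripper opens to 88 mm and grips with 3 to 60 N. Pads are 19 mm wide; open, the fingers measure 130 mm over their backs; the gripper's body (78 mm by 193 mm) begins 47 mm behind the grasp point.
Start: joints at [87.726, 20.546, 0.682, 0, -70.136, -16.507], TCP at [0.217, 0.639, 0.292] pointing down, gripper open.
Joint ranges: [-176.03, 176.03], [-82.01, 121.73], [-58.28, 71.71], [-173.87, 95.51], [-174.79, -0.11], [-173.66, 173.66]. Speed limits (degrees/s): [136.94, 136.94, 172.46, 180, 180, 180].

INTERFACE

Orientations are given as [roll, pitch, yaw] about the fixed x, y, z axes, in that order (R = Rz(yaw) Ry(pitch) Rx(roll)).
In Python, from plant import ctrl gives the robot as it stands.
- The arm moves only by the tool send_rows, never from a script. Its argument "deltas" is a list of rows, each a list of 2 entries, a list of its own where there are three numbers: the shift along the tool's x, y, z each as a share of 800 mm, from -1 to 1, then the turn about the tool's z as a share of 90 degrees, from -1 to 1. A call has exactly 5 rows; each row is the pose to reach, as a shift and turn from the pose commanded when the call began, along the tool's axes at that moment; what a row does not reach only later rows make up. A row lasts 1/12 s, in which the tool goes at most 41.7 mm and 7.16 degrees, less where a joint would pass 70% of its speed; a pose out of reach is approached as far as the arm can. A call with a number of a shift or a turn outside -1 to 1 is refused whole. A call with a gripper value outside its range is refused whole. "gripper" is the opening, from 0 (shut) to 1 (fully open), set as the call begins (left out, the last holds). The fingers move at their own pace and stop on an object; the grip force is fixed at half the most. Time passes only in rows, so rows that repeat a pose let the fingers close, or fill a call up. It gives the time, the measured TCP pose, the force, the opening and the grip force at its end, in the units of the state.
- ctrl.get_obs(): the state, without advancing time (a new reading comes with each control period).
- ctrl.snapshot(name): name is "scene" or "side" or "wrist"; returns a dict with "color" (400x640x3 uint8, red, green, blue), "vertical_fov" (degrees; the focal length in pixels is half the picture's height over the tangent of half this angle, whatever the lens; pixels are square), "cx", "cy" (the principal point, pixels), "rvec" (rotation vector, rad) and "tvec" (3), from world to camera coordinates, as OpenCV has them. Camera axes: x right, y down, z forward; pixel columns grow to the right and rows downward; lengths in m; the calibration is good to about 2 mm. A picture is of the moment at which its call begins. There is no depth.
- ctrl.close_job(): hands the job in; it is judged then, once.
Trained networks look in a picture, given as the dict that the camera call returned (one of the last four; its "shot" number tells which), for a name from the list of things; names that differ only in an ending like _2 or _b are one class to them, and where a whole thing is asked for, a point or a joint stands for the part that bears it (a point fixed in the world has none). Each returns a list of dicts, best first, with "conf" (0 to 1); they miss things now and then, are a little off and sometimes report something else, mostly with a low value. They report only what shows in the picture. A call takes as long as a camera call.
- ctrl.boxes_of(picture, thing): "xy" ([column, row] as shares, 0 to 1, of the picture: columns of its width, rows of its height, amid what is visible of it).
- ctrl.cut_out(picture, thing): "pixels" (400x640 bool, what is visible of it) and "xy" ([column, row] as shares, 0 to 1, of the picture: columns of its width, rows of its height, amid what is visible of it).
The state is a dict: "clock": time; "joint_pos": joint angles; "qvel": joint speeds; "tau": joint torques, N m; "tool_pos": TCP position; "orientation": TCP orientation; "force": force on the tool from outside, world axes, zero at the start; "moment": the same for the moment, N m; "opening": finger opening in m; "gripper_force": force on a finger pad.
Only numpy, scipy, OpenCV 4.12 (cv2) and the standard library are available. Lean on these libraries where they do the work, as an engineer would, in place of code of your own. Each camera call takes 0.05 s, during which the arm holds its last target. There are 200 camera calls.

TASK

Weigh the fruit: take the wire basket by the wooden grip of its bail, hang the bail in the hook of the spring balance's swing arm and ease it down as the arm sinks, without forcing the arm. Let go only when the arm alone carries the whole weight and has settled, so that on release it neither drops nor springs up. Leave the basket hanging still, clear of the worktop, the fruit still in it, and disturb nothing else.

Things in the scene. Friction and masses are not known exactly. Their poses are not given: they have to be found in the camera images.
- basket: Rectangular steel-wire basket with a lemon and a lime, 150 (x) x 120 (y) x 56 mm high; origin: centre of underside, z up. Over its middle, in its x-z plane, stands a rigid bail of 8 mm wire: straight top bar along x, 100 mm long, axis 125 mm above the origin, legs to the short sides. Basket and fruit weigh 3.7 to 7.7 N together, unknown beforehand. Same after a half turn.
- bail_bar (a point): Middle of the bail's top bar (on its axis, 125 mm above the basket's underside); this is the place that goes into the hook. Axes as the basket's.
- bail_grip (a point): Where to hold the basket: in the upright wooden grip that stands on the middle of the bar, 30 mm (basket x) x 18 mm (basket y) x 52 mm high, spanning 3 to 55 mm above the bar's axis; this point lies 35 mm above the bar's axis. Held across the 30 mm (fingers closing along the bar) the fingers stay clear of the hook.
- scale_stand: The spring balance, fixed to the worktop: grey foot 160 x 120 mm, steel post and a round spring drum. Origin: centre of the foot's underside on the worktop. The arm's pivot is 200 mm above it; the arm points along the stand's -x.
- hook_seat (a point): Centre of the bail bar when seated in the arm's V hook, 0.25 m from the pivot; moves with the arm (unloaded: about 262 mm up, 242 mm from the pivot along the stand's -x). The V, of 9 mm wire, opens upward, 27 mm clear at the mouth, flanks rising to both sides along the arm, free tip 15 mm above this point. The bar must lie across the arm, along the stand's y. Axes: the stand's when unloaded.
- scale_beam (a joint): Angle (rad) the arm has sunk: 0 unloaded (at its upper stop, 0.2 above level), growing downward, lower stop 0.55. Leaving the upper stop takes about 0.55 N m, then 2.9 N m more per rad (at the hook 2.2 N, then 46 N per metre), lightly damped. Under the basket it rests between about 0.12 and 0.50, by the unknown weight.
- lemon: Yellow lemon, 78 x 55 x 56 mm, lying in the basket. Origin at the centre of its underside.
- lime: Green lime, 60 x 48 x 48 mm, lying in the basket. Origin at the centre of its underside.
- timer: Bystander: round cream kitchen timer, 68 mm wide, 48 mm high. Origin under its centre.
- small_tin: Bystander: small round red tin, 58 mm wide, 72 mm high. Origin under its centre.
- spice: Bystander: spice jar with red cap, 45 mm wide, 106 mm high. Origin under its centre.
- glass: Bystander: clear tumbler, 60 mm wide, 104 mm high. Origin under its centre.
- scoop: Bystander: brass coffee scoop, 136 x 42 x 26 mm. Origin under its centre.

How it is judged:
By the outcome, as a careful person would: the job done as asked, in the order asked, and still so for the second after the job is handed in, with the robot touching nothing.
It also fails if it takes over 64 s, if anything falls off the work surface, if the arm or the gripper's body presses on something with over 40 N, if the wrist force passes 120 N, or if a joint passes its speed limit or range.

## Working session

There is one attempt and no reset: what is moved stays moved. The work goes in short steps, Python scripts to look and compute and a tool call to move; the robot and the scene stay as the last step left them, time stands still between calls to the robot, and variables do not carry over. Pictures are saved under pics/ and viewed, at most 10 in all, crops included, and the job is handed in when it is done.

Besides the shell and the picture viewer there is one more tool, called after "Emit:" in YAML: its name, and indented under it one key for each argument. send_rows: Moves the arm, as the interface text tells. Shift numbers are shares of 800 mm and turn numbers shares of 90 degrees, none past 1 either way. Its arguments: {"type":"object","properties":{"deltas":{"type":"array","items":{"type":"array"}},"gripper":{"type":"number"}},"required":["deltas"]}

```bash
mkdir -p pics
cat > h.py <<'E'
import numpy as np, cv2
from plant import ctrl
from scipy.spatial.transform import Rotation as Ro
def cam(p):
    f=200/np.tan(np.radians(p["vertical_fov"])/2)
    K=np.array([[f,0,p["cx"]],[0,f,p["cy"]],[0,0,1]])
    return K,cv2.Rodrigues(np.array(p["rvec"],float))[0],np.array(p["tvec"],float).ravel()
def ray(p,uv):
    K,R,t=cam(p); d=R.T@np.linalg.inv(K)@np.array([uv[0],uv[1],1.]); return -R.T@t,d/np.linalg.norm(d)
def proj(p,X):
    K,R,t=cam(p); q=(R@np.atleast_2d(X).T).T+t; q=(K@q.T).T; return q[:,:2]/q[:,2:]
def onz(p,uv,z):
    o,d=ray(p,uv); return o+d*(z-o[2])/d[2]
def tri(obs):
    A=np.zeros((3,3));b=np.zeros(3)
    for p,uv in obs:
        o,d=ray(p,uv);M=np.eye(3)-np.outer(d,d);A+=M;b+=M@o
    return np.linalg.solve(A,b)
def save(p,n): cv2.imwrite(f"pics/{n}.png",p["color"][:,:,::-1])
E
python3 - <<'E'
from h import *
import pickle
P={n:ctrl.snapshot(n) for n in("scene","side","wrist")}
for n,p in P.items():
    save(p,n+"0"); print(n,-cam(p)[1].T@cam(p)[2])
    for t in ["basket","bail_bar","bail_grip","scale_stand","hook_seat","lemon","timer","small_tin","spice","glass","scoop"]:
        r=ctrl.boxes_of(p,t)[:2]; print(t,[(np.round(np.array(q["xy"])*[640,400],1).tolist(),round(q["conf"],2)) for q in r])
pickle.dump(P,open("p0.pkl","wb"))
print(ctrl.get_obs())
E
```

```text
scene [-0.44798023 -0.63619702  1.14883586]
basket [([363.2, 272.2], 0.96)]
bail_bar [([361.0, 277.5], 0.71)]
bail_grip [([364.8, 272.4], 0.83)]
scale_stand [([216.8, 200.1], 0.93)]
hook_seat [([236.4, 178.1], 0.77)]
lemon [([376.0, 283.0], 0.49)]
timer [([309.9, 268.4], 0.72), ([369.2, 267.5], 0.67)]
small_tin [([347.6, 220.1], 0.7)]
spice []
glass [([376.9, 228.7], 0.66), ([365.1, 270.9], 0.27)]
scoop []
side [0.56490713 1.1273698  1.15641849]
basket [([290.8, 197.9], 0.59), ([340.7, 190.8], 0.56)]
bail_bar [([335.2, 192.4], 0.69), ([356.9, 336.4], 0.61)]
bail_grip [([335.0, 192.1], 0.6)]
scale_stand [([360.0, 335.5], 0.73)]
hook_seat [([363.2, 273.6], 0.88)]
lemon [([349.8, 188.9], 0.64)]
timer [([361.8, 231.6], 0.54)]
small_tin [([282.4, 229.0], 0.91)]
spice [([300.5, 172.0], 0.77)]
glass [([290.9, 197.5], 0.74), ([338.8, 191.8], 0.53)]
scoop []
wrist [0.28503635 0.61622065 0.38330683]
basket []
bail_bar []
bail_grip []
scale_stand []
hook_seat []
lemon []
timer []
small_tin []
spice []
glass []
scoop []
{'clock': 1.8, 'joint_pos': array([ 8.77255552e+01,  2.05457084e+01,  6.81171481e-01,  9.24155729e-05,
       -7.01345079e+01, -1.65051686e+01]), 'qvel': array([-0.11047278,  0.01726696, -0.02384467,  0.01070682, -0.02135724,
       -0.02189876]), 'tau': array([-1.69531893e-03, -5.82373953e+01,  2.93306422e+01,  7.00291738e+00,
        1.27182520e-02, -3.22371045e-05]), 'tool_pos': array([0.21733244, 0.63903306, 0.29216291]), 'orientation': array([-1.79999059e+02,  1.88049507e-04, -1.87795820e+01]), 'force': array([-0.4423276 , -0.36396529,  0.47697564]), 'moment': array([0.02453822, 0.00121909, 0.0148441 ]), 'gripper_force': 0.0, 'opening': 0.08768843857637229}
```

View pics/scene0.png

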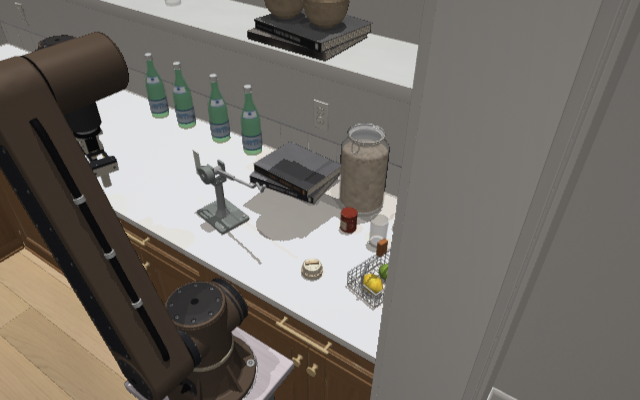

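View pics/side0.png

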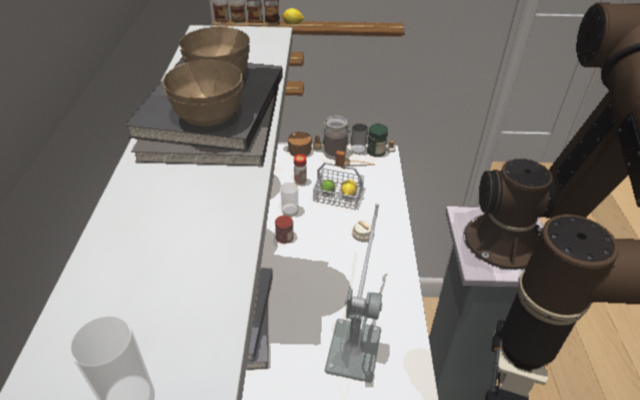

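The scene view shows the stand's foot near (222,215), the hook tip near (262,187), the basket at (368,280) partly hidden by the wall, and its grip at (382,247). In the side view the grip is at (340,158), the basket at (338,186), the hook at (376,207) and the foot at (354,348).

Run:
```python
from h import *
import pickle
P=pickle.load(open("p0.pkl","rb")); s,d=P["scene"],P["side"]
print("grip",tri([(s,(382,247)),(d,(340,158))]))
print("hooktip",tri([(s,(262,187)),(d,(376,207))]))
print("drum",tri([(s,(212,177)),(d,(362,303))]))
for n,u,z in [("tin",(285,238),0),("glass",(290,212),0),("timer",(363,234),0),("spice",(300,181),0),("foot1",(341,320),.01),("foot2",(382,325),.01),("foot3",(375,378),.01),("foot4",(326,370),.01)]: print(n,onz(d,u,z).round(3))
print("shelf edge at z.4,.5,.6",[onz(d,u,z).round(2).tolist() for z in(.4,.5,.6) for u in((292,40),(245,390))])
a=cv2.resize(d["color"][130:280,230:430],None,fx=3,fy=3,interpolation=cv2.INTER_CUBIC)
b=cv2.resize(d["color"][250:400,300:400],None,fx=2,fy=3,interpolation=cv2.INTER_CUBIC)
cv2.imwrite("pics/c1.png",np.hstack([a,b])[:,:,::-1])
cv2.imwrite("pics/c2.png",cv2.resize(s["color"][140:310,180:400],None,fx=3.5,fy=3.5,interpolation=cv2.INTER_CUBIC)[:,:,::-1])
```

```text
grip [ 0.51555626 -0.20774356  0.15836841]
hooktip [0.42926288 0.15388616 0.27296618]
drum [0.46599543 0.39818939 0.18963937]
tin [0.683 0.006 0.   ]
glass [ 0.675 -0.114  0.   ]
timer [ 0.437 -0.019  0.   ]
spice [ 0.65  -0.277  0.   ]
foot1 [0.511 0.316 0.01 ]
foot2 [0.403 0.328 0.01 ]
foot3 [0.431 0.481 0.01 ]
foot4 [0.55  0.463 0.01 ]
shelf edge at z.4,.5,.6 [[0.69, -0.55, 0.4], [0.68, 0.73, 0.4], [0.67, -0.33, 0.5], [0.67, 0.78, 0.5], [0.65, -0.11, 0.6], [0.65, 0.83, 0.6]]
```

View pics/c1.png

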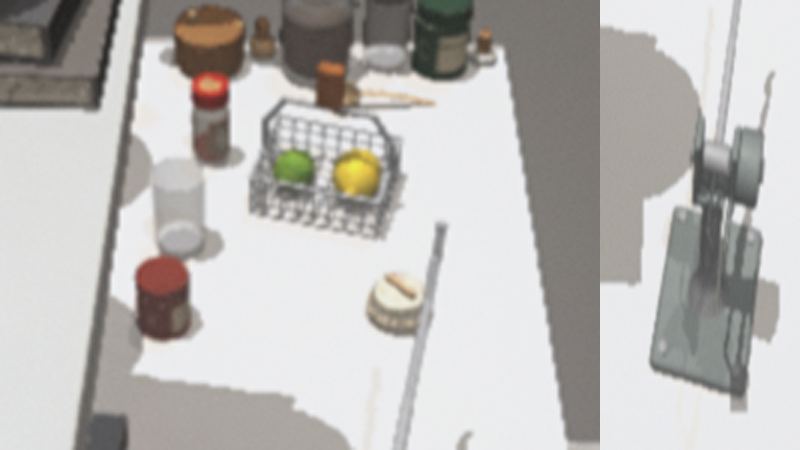

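View pics/c2.png

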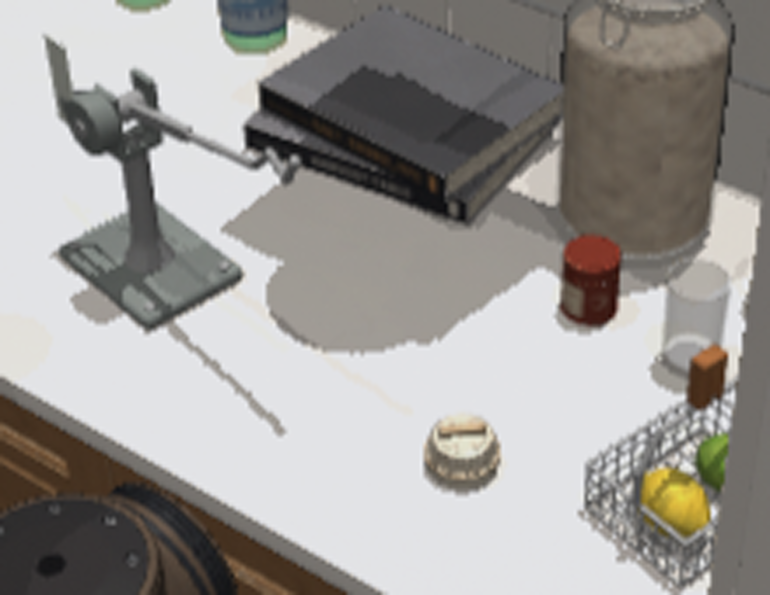

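The crops show the V hook's bottom at scene pixel (262,190), and the bail bar running from (322,165) to (357,170) in the side view. The fruit lies on either side along the bar.

```bash
cat >> h.py <<'E'
def go(pos,yaw,cur=None):
    o=ctrl.get_obs(); c=np.array(o["tool_pos"]); y0=o["orientation"][2]
    if cur is not None: c,y0=np.array(cur[:3]),cur[3]
    R=Ro.from_euler("xyz",[180,0,y0],degrees=True)
    s=R.inv().apply(np.array(pos)-c)/.8
    print("delta",s.round(4),"turn",round(-((yaw-y0+180)%360-180)/90,4),"cur",c.round(4),round(y0,2))
E
python3 - <<'E'
from h import *
import pickle
P=pickle.load(open("p0.pkl","rb")); d=P["side"];s=P["scene"]
a,b=onz(d,(322,165),.125),onz(d,(357,170),.125)
print(a,b,np.degrees(np.arctan2(*(a-b)[[1,0]])),(a+b)/2)
print("V",tri([(s,(262,190.5)),(d,(376,208))]))
go([.217,.639,.45],-18.8)
go([.515,-.19,.45],-90)
E
```

```text
[ 0.57251549 -0.21026995  0.125     ] [ 0.45805033 -0.18751156  0.125     ] -11.245112623423912 [ 0.51528291 -0.19889075  0.125     ]
V [0.42672081 0.1502755  0.26459705]
delta [-0.0004  0.0002 -0.1973] turn 0.0002 cur [0.2173 0.639  0.2922] -18.78
delta [ 0.6859  0.8613 -0.1973] turn 0.7913 cur [0.2173 0.639  0.2922] -18.78
```

Emit:
send_rows:
  deltas:
    - [[0,0,-0.05],0]
    - [[0,0,-0.1],0]
    - [[0,0,-0.15],0]
    - [[0,0,-0.19],0.0]
    - [[0,0,-0.19],0.0]

```text
clock: 2.22
tool_pos: [0.2183, 0.64, 0.453]
orientation: [-179.3, 0.0, -18.8]
force: [0.1, -0.5, 0.6]
opening: 0.0877
gripper_force: 0.0
```

Emit:
send_rows:
  deltas:
    - [[0.0324,0.0407,0],0]
    - [[0.0648,0.0814,0],0]
    - [[0.0972,0.1221,0],0]
    - [[0.1296,0.1628,0],0.0]
    - [[0.162,0.2035,0],0.0]

```text
clock: 2.63
tool_pos: [0.2879, 0.4412, 0.4441]
orientation: [-180.0, -0.0, -18.8]
force: [0.1, 0.5, 0.4]
opening: 0.0879
gripper_force: 0.0
```

Emit:
send_rows:
  deltas:
    - [[0.0324,0.0407,0],0]
    - [[0.0648,0.0814,0],0]
    - [[0.0972,0.1221,0],0]
    - [[0.1296,0.1628,0],0.0]
    - [[0.162,0.2035,0],0.0]

```text
clock: 3.05
tool_pos: [0.3579, 0.2452, 0.4445]
orientation: [-179.9, -0.0, -18.7]
force: [0.9, 0.1, 0.2]
opening: 0.0877
gripper_force: 0.0
```

Emit:
send_rows:
  deltas:
    - [[0.0324,0.0407,0],0]
    - [[0.0648,0.0814,0],0]
    - [[0.0972,0.1221,0],0]
    - [[0.1296,0.1628,0],0.0]
    - [[0.162,0.2035,0],0.0]

```text
clock: 3.47
tool_pos: [0.428, 0.0493, 0.4447]
orientation: [-179.9, -0.1, -18.7]
force: [1.5, 1.3, -0.1]
opening: 0.0876
gripper_force: 0.0
```

Emit:
send_rows:
  deltas:
    - [[0.03,0.035,0],0.07]
    - [[0.06,0.07,0],0.14]
    - [[0.09,0.105,0],0.21]
    - [[0.12,0.14,0],0.28]
    - [[0.15,0.175,0],0.35]

```text
clock: 3.88
tool_pos: [0.4969, -0.1218, 0.4444]
orientation: [-180.0, -0.0, -50.6]
force: [0.3, 1.5, -0.3]
opening: 0.0878
gripper_force: 0.0
```

Run:
```python
from h import *
go([.515,-.19,.40],-101)
```

```text
delta [0.0803 0.0366 0.0555] turn 0.56 cur [ 0.4969 -0.1218  0.4444] -50.6
```

Emit:
send_rows:
  deltas:
    - [[0.02,0.01,0.015],0.075]
    - [[0.04,0.02,0.03],0.15]
    - [[0.06,0.03,0.045],0.225]
    - [[0.08,0.037,0.055],0.3]
    - [[0.08,0.037,0.055],0.375]

```text
clock: 4.3
tool_pos: [0.5148, -0.1898, 0.3975]
orientation: [179.8, 0.0, -84.5]
force: [-0.1, 1.0, 0.0]
opening: 0.0879
gripper_force: 0.0
```

Emit:
send_rows:
  deltas:
    - [[0,0,0],0.075]
    - [[0,0,0],0.15]
    - [[0,0,0],0.185]
    - [[0,0,0],0.185]
    - [[0,0,0],0.185]

```text
clock: 4.72
tool_pos: [0.5148, -0.1879, 0.4002]
orientation: [-180.0, 0.0, -100.6]
force: [0.4, -0.5, -0.6]
opening: 0.0876
gripper_force: 0.0
```

Run:
```python
from h import *
import pickle
p=ctrl.snapshot("wrist"); d=ctrl.snapshot("side"); save(p,"w1"); pickle.dump((p,d),open("p1.pkl","wb"))
for n,q in(("w",p),("d",d)):
  for t in("bail_grip","bail_bar","basket"):
    for r in ctrl.boxes_of(q,t)[:2]: print(n,t,np.array(r["xy"])*[640,400],r["conf"])
go([.515,-.2,.40],-101)
```

```text
w bail_grip [321.6 165.8] 0.56
w bail_bar [319.616 168.12 ] 0.76
w basket [321.792 162.8  ] 0.55
d bail_grip [334.208 193.   ] 0.62
d bail_bar [336.32 192.32] 0.83
d basket [342.528 189.92 ] 0.98
delta [ 0.0149 -0.003   0.0002] turn 0.0038 cur [ 0.5148 -0.1878  0.4002] -100.65
```

View pics/w1.png

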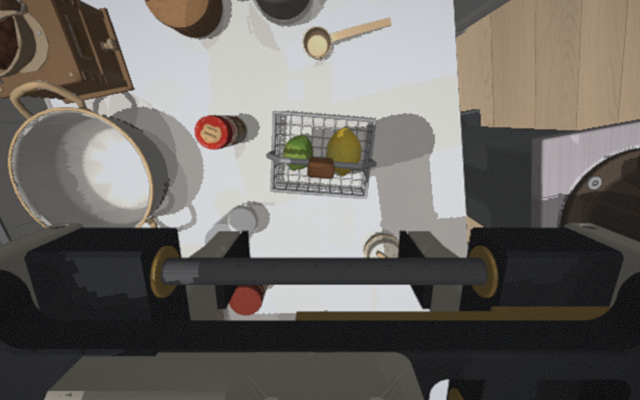

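The wrist picture shows the basket with the lime on the left and the lemon on the right. The grip is at (321,167) and the bail shoulders are near (275,157) and (368,163). I'll fit a pose with the calibration.

Run:
```python
from h import *
import pickle
p,d=pickle.load(open("p1.pkl","rb"))
hsv=cv2.cvtColor(p["color"],cv2.COLOR_RGB2HSV)
m=cv2.inRange(hsv,(3,100,20),(14,255,160)); m[:140]=0;m[190:]=0;m[:,:300]=0;m[:,345:]=0
n,l,st,c=cv2.connectedComponentsWithStats(m); k=1+np.argmax(st[1:,4]); print("wrist grip blob",st[k],c[k])
hd=cv2.cvtColor(d["color"],cv2.COLOR_RGB2HSV)
m2=cv2.inRange(hd,(3,100,20),(16,255,200)); m2[:145]=0;m2[175:]=0;m2[:,:328]=0;m2[:,352:]=0
n,l,st,c2=cv2.connectedComponentsWithStats(m2); k2=1+np.argmax(st[1:,4]); print("side grip blob",st[k2],c2[k2])
g=tri([(p,c[k]),(d,c2[k2])]);print("grip tri",g, "cam",-cam(p)[1].T@cam(p)[2])
a,b=onz(p,(275,157),.125),onz(p,(368,163),.125);print(a,b,np.degrees(np.arctan2(*(b-a)[[1,0]])))
# full basket corners at z=.056 from wrist picture
cs=[onz(p,u,.056)[:2].round(3).tolist() for u in((275,112),(376,118))];print(cs)
cs=[onz(p,u,.0)[:2].round(3).tolist() for u in((274,192),(368,196))];print(cs)
x,y=g[:2]
print(proj(p,[[x,y,.18],[x,y,.125]]),proj(d,[[x,y,.18],[x,y,.125]]))
```

```text
wrist grip blob [308 157  26  21 451] [320.5654102  167.77161863]
side grip blob [336 151   9  15 103] [339.6407767  157.85436893]
grip tri [ 0.51524678 -0.20507375  0.15962815] cam [ 0.50121667 -0.25810551  0.49214031]
[ 0.57009074 -0.2234187   0.125     ] [ 0.45596654 -0.19455559  0.125     ] 165.80695873616003
[[0.568, -0.28], [0.427, -0.245]]
[[0.609, -0.153], [0.449, -0.115]]
[[319.92572818 170.89091523]
 [320.47372872 163.36291291]] [[340.02392272 152.77784832]
 [339.4001536  166.32859092]]
```

Run:
```python
from h import *
go([.5145,-.2055,.207],-104)
```

```text
delta [ 0.0218 -0.0037  0.2415] turn 0.0372 cur [ 0.5148 -0.1878  0.4002] -100.65
```

Emit:
send_rows:
  deltas:
    - [[0.022,-0.0037,0.02],0.037]
    - [[0.022,-0.0037,0.06],0.037]
    - [[0.022,-0.0037,0.1],0.037]
    - [[0.022,-0.0037,0.13],0.037]
    - [[0.022,-0.0037,0.16],0.037]

```text
clock: 5.53
tool_pos: [0.5141, -0.2058, 0.2707]
orientation: [180.0, -0.0, -104.0]
force: [0.8, 0.0, -0.5]
opening: 0.0876
gripper_force: 0.0
```

Emit:
send_rows:
  deltas:
    - [[0,0,0.02],0]
    - [[0,0,0.04],0]
    - [[0,0,0.06],0]
    - [[0,0,0.074],0]
    - [[0,0,0.0815],0]

```text
clock: 5.95
tool_pos: [0.5139, -0.2056, 0.2053]
orientation: [179.9, -0.0, -104.0]
force: [0.1, 1.0, -0.7]
opening: 0.0876
gripper_force: 0.0
```

Emit:
send_rows:
  deltas:
    - [[0,0,0],0]
    - [[0,0,0],0]
    - [[0,0,0],0]
    - [[0,0,0],0]
    - [[0,0,0],0]

```text
clock: 6.37
tool_pos: [0.5148, -0.2058, 0.2077]
orientation: [-179.9, 0.0, -104.0]
force: [-0.1, -0.2, 0.2]
opening: 0.0876
gripper_force: 0.0
```

Run:
```python
from h import *
go([.5145,-.2055,.207],-104)
p=ctrl.snapshot("wrist"); save(p,"w2"); o=ctrl.get_obs(); print(o["force"])
hsv=cv2.cvtColor(p["color"],cv2.COLOR_RGB2HSV)
```

```text
delta [-0.0002  0.0005  0.0009] turn -0.0001 cur [ 0.5148 -0.2058  0.2077] -104.01
[ 0.27869777 -0.03961699  0.13930111]
```

View pics/w2.png

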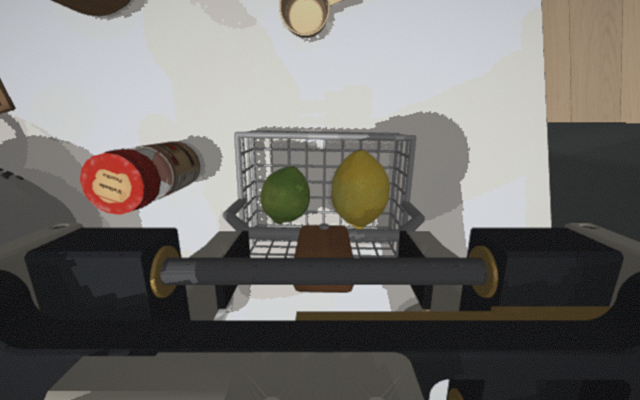

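The grip at (323,258) sits centred between the fingers, and the basket lines up square with them, so I'm closing.

Emit:
send_rows:
  deltas:
    - [[0,0,0],0]
    - [[0,0,0],0]
    - [[0,0,0],0]
    - [[0,0,0],0]
    - [[0,0,0],0]
  gripper: 0

```text
clock: 6.83
tool_pos: [0.5145, -0.2057, 0.207]
orientation: [180.0, -0.0, -104.0]
force: [-0.2, 0.3, -0.8]
opening: 0.0599
gripper_force: 0.0
```

Emit:
send_rows:
  deltas:
    - [[0,0,0],0]
    - [[0,0,0],0]
    - [[0,0,0],0]
    - [[0,0,0],0]
    - [[0,0,0],0]

```text
clock: 7.25
tool_pos: [0.5146, -0.2057, 0.2069]
orientation: [-180.0, 0.0, -104.0]
force: [0.5, 0.9, -1.1]
opening: 0.0298
gripper_force: 30.0
```

Emit:
send_rows:
  deltas:
    - [[0,0,-0.002],0]
    - [[0,0,-0.006],0]
    - [[0,0,-0.012],0]
    - [[0,0,-0.02],0]
    - [[0,0,-0.028],0]

```text
clock: 7.67
tool_pos: [0.5144, -0.2057, 0.2299]
orientation: [180.0, -0.0, -104.0]
force: [0.5, -0.2, -3.8]
opening: 0.03
gripper_force: 30.0
```

Emit:
send_rows:
  deltas:
    - [[0,0,-0.007],0]
    - [[0,0,-0.01],0]
    - [[0,0,-0.01],0]
    - [[0,0,-0.01],0]
    - [[0,0,-0.01],0]

```text
clock: 8.08
tool_pos: [0.5143, -0.2057, 0.2371]
orientation: [180.0, 0.0, -104.0]
force: [0.6, -0.9, -5.3]
opening: 0.03
gripper_force: 30.0
```

Run:
```python
from h import *
import pickle
F=[]
s=ctrl.snapshot("scene");F.append(ctrl.get_obs()["force"]);d=ctrl.snapshot("side");F.append(ctrl.get_obs()["force"])
for t in("hook_seat","scale_beam","scale_stand"):
  for n,q in(("s",s),("d",d)):
    for r in ctrl.cut_out(q,t)[:1]:
      m=r["pixels"];ys,xs=np.nonzero(m);print(n,t,np.array(r["xy"])*[640,400],r["conf"],xs.min(),xs.max(),ys.min(),ys.max())
print(F)
pickle.dump((s,d),open("p2.pkl","wb"))
a=cv2.resize(s["color"][170:210,235:275],None,fx=10,fy=10,interpolation=cv2.INTER_CUBIC)
b=cv2.resize(d["color"][195:255,355:395],None,fx=10,fy=10,interpolation=cv2.INTER_CUBIC)[:400]
cv2.imwrite("pics/c3.png",np.hstack([a,b])[:,:,::-1])
```

```text
s hook_seat [237.312 179.   ] 0.81 214 265 167 192
d hook_seat [365.376 276.4  ] 0.82 351 378 205 334
s scale_beam [228.224 176.2  ] 0.51 214 264 167 191
d scale_beam [364.672 279.4  ] 0.73 351 378 206 309
s scale_stand [217.92 202.2 ] 0.76 196 264 156 233
d scale_stand [360.128 337.88 ] 0.71 326 382 205 381
[array([-0.15598213, -0.42154151, -4.56630614]), array([-0.08071484, -0.03507405, -4.17414367])]
```

View pics/c3.png

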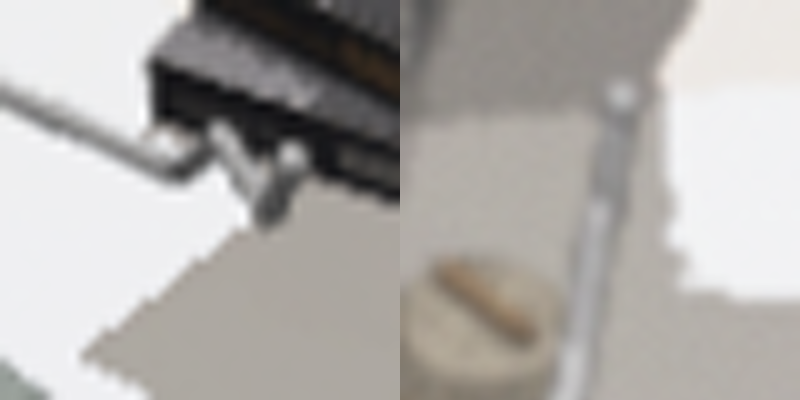

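The hook crop shows the inner flank's top at scene pixel (256.5,183), the vertex at (261.8,191) and the free tip at (264.2,185.2). In the side view the tip is at (377,204.5).

Run:
```python
from h import *
import pickle
s,d=pickle.load(open("p2.pkl","rb"))
tip=tri([(s,(264,185.5)),(d,(376.6,204.8))]);pk=tri([(s,(256.5,183.2)),(d,(375,215))])
print("tip",tip,"peak",pk,(tip+pk)/2)
for n,a,b in(("tip",(264,185.5),(376.6,204.8)),): print(proj(s,tip),proj(d,tip))
# arm axis on side picture: yaw from tip & point on arm
for z in(.262,):
  print("vertex onz",onz(s,(261.5,189.5),z-.003))
# arm line: side px at lower rows
m=None
g=cv2.cvtColor(d["color"],cv2.COLOR_RGB2HSV)
r=ctrl.cut_out(d,"scale_beam")[0]["pixels"]
for y in range(206,300,8):
  xs=np.nonzero(r[y])[0]; print(y,xs.min() if len(xs) else None,xs.max() if len(xs) else None,end="; ")
for yaw in(76,78,80,82):
  u=np.array([np.cos(np.radians(yaw)),np.sin(np.radians(yaw)),0])
  X=[pk+u*t+np.array([0,0,-.2*t-.012]) for t in(.03,.1,.15,.2)]
  print("\n",yaw,proj(d,X).round(1).tolist(),proj(s,X).round(1).tolist())
```

```text
tip [0.42988502 0.14915632 0.27837597] peak [0.43449331 0.18094    0.27126736] [0.43218917 0.16504816 0.27482166]
[[263.51572063 185.81366658]] [[376.07919365 204.39640709]]
vertex onz [0.43181759 0.15992697 0.259     ]
206 376 377; 214 374 377; 222 371 376; 230 371 373; 238 370 371; 246 368 370; 254 366 369; 262 364 368; 270 363 366; 278 362 364; 286 360 362; 294 357 362; 
 76 [[372.0, 228.0], [366.2, 251.6], [361.8, 269.4], [357.1, 288.2]] [[250.9, 183.7], [238.1, 177.2], [229.5, 172.9], [221.2, 168.7]]

 78 [[372.4, 228.0], [367.6, 251.9], [363.9, 269.9], [360.1, 288.8]] [[250.6, 183.8], [237.2, 177.7], [228.1, 173.5], [219.4, 169.5]]

 80 [[372.9, 228.1], [369.0, 252.1], [366.1, 270.2], [363.1, 289.3]] [[250.3, 183.9], [236.3, 178.1], [226.8, 174.2], [217.7, 170.4]]

 82 [[373.3, 228.2], [370.5, 252.3], [368.3, 270.6], [366.1, 289.8]] [[250.1, 184.1], [235.4, 178.6], [225.5, 174.9], [215.9, 171.3]]
```

Run:
```python
from h import *
go([.50,-.15,.38],-104); go([.45,.05,.38],-101.5)
```

```text
delta [-0.0632  0.0344 -0.1784] turn -0.0001 cur [ 0.5145 -0.2057  0.2373] -104.01
delta [-0.2906  0.1556 -0.1784] turn -0.0279 cur [ 0.5145 -0.2057  0.2373] -104.01
```

Emit:
send_rows:
  deltas:
    - [[0,0,-0.01],0]
    - [[0,0,-0.025],0]
    - [[0,0,-0.045],0]
    - [[0,0,-0.065],0]
    - [[0,0,-0.085],0]

```text
clock: 8.95
tool_pos: [0.5144, -0.2057, 0.3067]
orientation: [-180.0, -0.0, -104.0]
force: [0.6, 0.1, -3.6]
opening: 0.0299
gripper_force: 30.0
```

Emit:
send_rows:
  deltas:
    - [[0,0,-0.02],0]
    - [[0,0,-0.04],0]
    - [[0,0,-0.06],0]
    - [[0,0,-0.075],0]
    - [[0,0,-0.085],0]

```text
clock: 9.37
tool_pos: [0.5147, -0.2058, 0.3756]
orientation: [-179.9, 0.0, -104.0]
force: [0.5, 0.4, -4.0]
opening: 0.0295
gripper_force: 30.0
```

Run:
```python
from h import *
go([.45,.05,.38],-101.5)
```

```text
delta [-0.2907  0.1559 -0.0054] turn -0.0278 cur [ 0.5147 -0.2058  0.3756] -104.01
```

Emit:
send_rows:
  deltas:
    - [[-0.005,0.0027,-0.005],0]
    - [[-0.018,0.01,-0.005],-0.005]
    - [[-0.038,0.0204,-0.005],-0.01]
    - [[-0.062,0.0333,-0.005],-0.02]
    - [[-0.087,0.0467,-0.005],-0.028]

```text
clock: 9.78
tool_pos: [0.4941, -0.128, 0.3763]
orientation: [179.9, -0.0, -101.5]
force: [0.8, 0.5, -4.6]
opening: 0.0296
gripper_force: 30.0
```

Emit:
send_rows:
  deltas:
    - [[-0.028,0.0137,0],0]
    - [[-0.055,0.027,0],0]
    - [[-0.082,0.0402,0],0]
    - [[-0.107,0.0524,0],0]
    - [[-0.13,0.0637,0],0]

```text
clock: 10.2
tool_pos: [0.4646, -0.0155, 0.3766]
orientation: [179.9, 0.0, -101.5]
force: [0.7, 0.5, -4.3]
opening: 0.0298
gripper_force: 30.0
```

Emit:
send_rows:
  deltas:
    - [[-0.02,0.01,0],0]
    - [[-0.038,0.019,0],0]
    - [[-0.052,0.026,0],0]
    - [[-0.063,0.031,0],0]
    - [[-0.07,0.034,0],0]

```text
clock: 10.62
tool_pos: [0.4495, 0.0443, 0.3769]
orientation: [180.0, -0.0, -101.4]
force: [0.4, -0.6, -3.6]
opening: 0.0297
gripper_force: 30.0
```

Emit:
send_rows:
  deltas:
    - [[0,0,0],0]
    - [[0,0,0],0]
    - [[0,0,0],0]
    - [[0,0,0],0]
    - [[0,0,0],0]

```text
clock: 11.03
tool_pos: [0.4505, 0.0427, 0.3773]
orientation: [180.0, -0.0, -101.5]
force: [-0.4, 0.6, -4.2]
opening: 0.0299
gripper_force: 30.0
```

Run:
```python
from h import *
go([.443,.11,.38],-101.5);go([.432,.163,.38],-101.5)
s=ctrl.snapshot("scene");d=ctrl.snapshot("side")
a=cv2.resize(s["color"][150:250,200:300],None,fx=4,fy=4,interpolation=cv2.INTER_CUBIC)
b=cv2.resize(d["color"][150:250,310:410],None,fx=4,fy=4,interpolation=cv2.INTER_CUBIC)
cv2.imwrite("pics/c4.png",np.hstack([a,b])[:,:,::-1])
```

```text
delta [-0.0805  0.026  -0.0034] turn -0.0005 cur [0.4505 0.0427 0.3773] -101.54
delta [-0.1427  0.0527 -0.0034] turn -0.0005 cur [0.4505 0.0427 0.3773] -101.54
```

View pics/c4.png

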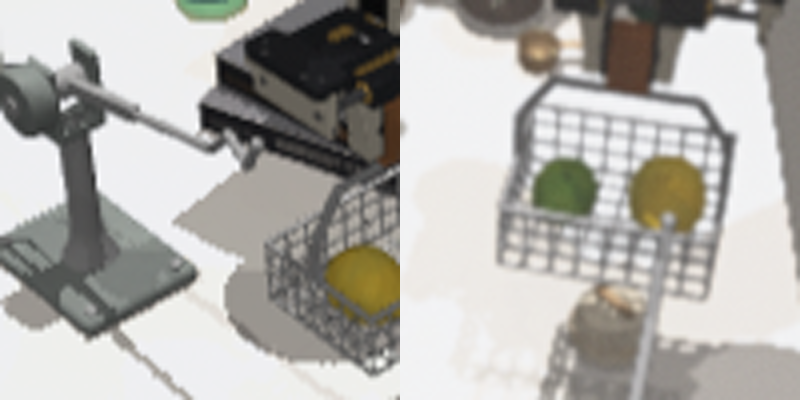

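The basket hangs level in front of the hook tip, and the arm lies within the bail opening. I'm moving in over the hook slightly higher.

Emit:
send_rows:
  deltas:
    - [[-0.006,0.006,-0.006],0]
    - [[-0.018,0.014,-0.006],0]
    - [[-0.033,0.022,-0.006],0]
    - [[-0.049,0.03,-0.006],0]
    - [[-0.065,0.036,-0.006],0]

```text
clock: 11.55
tool_pos: [0.432, 0.1005, 0.3826]
orientation: [-180.0, 0.0, -101.5]
force: [-0.5, -0.5, -3.6]
opening: 0.03
gripper_force: 30.0
```

Emit:
send_rows:
  deltas:
    - [[-0.016,0.005,0],0]
    - [[-0.034,0.01,0],0]
    - [[-0.052,0.014,0],0]
    - [[-0.068,0.016,0],0]
    - [[-0.0777,0.0167,0],0]

```text
clock: 11.97
tool_pos: [0.4318, 0.1649, 0.3824]
orientation: [-180.0, 0.0, -101.5]
force: [-0.5, 0.4, -4.4]
opening: 0.0298
gripper_force: 30.0
```

Emit:
send_rows:
  deltas:
    - [[0,0,0],0]
    - [[0,0,0],0]
    - [[0,0,0],0]
    - [[0,0,0],0]
    - [[0,0,0],0]

```text
clock: 12.38
tool_pos: [0.4318, 0.163, 0.3822]
orientation: [-180.0, -0.0, -101.5]
force: [0.4, -0.2, -3.7]
opening: 0.0297
gripper_force: 30.0
```

Run:
```python
from h import *
go([.432,.163,.382],-101.5)
s=ctrl.snapshot("scene");d=ctrl.snapshot("side")
print(proj(s,[.432,.163,.300]),proj(s,[.432,.163,.262]),proj(d,[.432,.163,.3]))
a=cv2.resize(s["color"][160:210,225:285],None,fx=8,fy=8,interpolation=cv2.INTER_CUBIC)
b=cv2.resize(d["color"][170:270,335:415],None,fx=4,fy=4,interpolation=cv2.INTER_CUBIC)
cv2.imwrite("pics/c5.png",np.hstack([a,b])[:,:,::-1])
print(ctrl.get_obs()["force"])
```

```text
delta [-0.0001 -0.0002  0.0003] turn -0.0003 cur [0.4318 0.163  0.3822] -101.53
[[259.83566702 177.87329298]] [[260.67088346 188.30222474]] [[376.30488968 201.68323892]]
[-7.70381893e-01  1.91197360e-03 -4.18193448e+00]
```

View pics/c5.png

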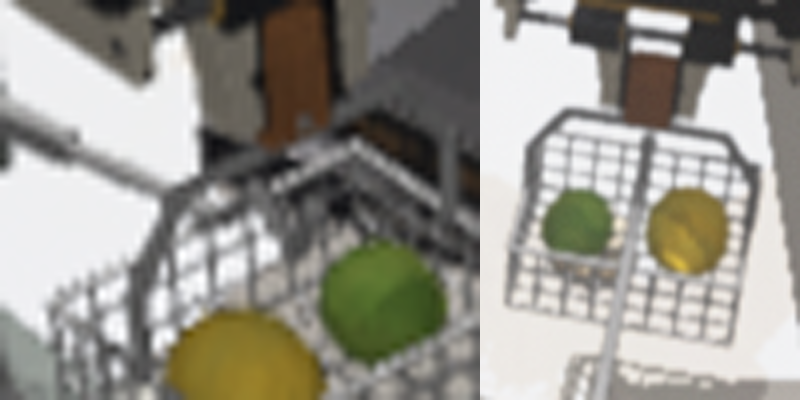

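The arm passes centrally through the bail below the grip, with the hook's vertex at scene pixel (262,190) directly under the bar. Next I lower toward the seat.

Emit:
send_rows:
  deltas:
    - [[0,0,0.006],0]
    - [[0,0,0.014],0]
    - [[0,0,0.022],0]
    - [[0,0,0.03],0]
    - [[0,0,0.036],0]

```text
clock: 12.9
tool_pos: [0.4318, 0.1636, 0.3524]
orientation: [180.0, 0.0, -101.5]
force: [0.4, 1.0, -2.9]
opening: 0.0298
gripper_force: 30.0
```

Emit:
send_rows:
  deltas:
    - [[0,0,0.002],0]
    - [[0,0,0.004],0]
    - [[0,0,0.005],0]
    - [[0,0,0.006],0]
    - [[0,0,0.006],0]

```text
clock: 13.32
tool_pos: [0.432, 0.1636, 0.3487]
orientation: [-180.0, 0.0, -101.5]
force: [0.3, 2.8, -1.5]
opening: 0.03
gripper_force: 30.0
```

```bash
cat >> h.py <<'E'
def fm(n=6):
    F=[]
    for i in range(n):
        p=ctrl.snapshot("side"); o=ctrl.get_obs(); F.append(np.r_[o["force"],o["moment"]])
    print("F",np.mean(F,0).round(2),"sd",np.std(F,0).round(2),"pos",o["tool_pos"].round(4),"t",o["clock"]); return p
E
python3 -c "
from h import *
fm()"
```

```text
F [ 0.56  1.93 -1.84  0.84 -0.35  0.01] sd [0.24 0.35 0.65 0.03 0.06 0.03] pos [0.4319 0.1636 0.3488] t 13.6167
```

Emit:
send_rows:
  deltas:
    - [[0,0,-0.002],0]
    - [[-0.0015,0,-0.003],0]
    - [[-0.003,0,-0.003],0]
    - [[-0.004,0,-0.002],0]
    - [[-0.004,0,0],0]

```text
clock: 14.03
tool_pos: [0.4322, 0.1665, 0.3482]
orientation: [180.0, -0.1, -101.5]
force: [0.3, 0.5, -3.8]
opening: 0.0302
gripper_force: 30.0
```

```bash
python3 -c "
from h import *
fm()"
```

```text
F [-0.19  0.35 -4.52  0.21 -0.11  0.01] sd [0.52 0.4  0.31 0.09 0.06 0.03] pos [0.4324 0.1665 0.3485] t 14.3333
```

Emit:
send_rows:
  deltas:
    - [[0,0,0.001],0]
    - [[0,0,0.002],0]
    - [[0,0,0.003],0]
    - [[0,0,0.004],0]
    - [[0,0,0.005],0]

```text
clock: 14.75
tool_pos: [0.4327, 0.1669, 0.3448]
orientation: [-180.0, 0.0, -101.5]
force: [0.7, 1.4, -2.5]
opening: 0.0299
gripper_force: 30.0
```

```bash
python3 -c "
from h import *
fm()"
```

```text
F [ 0.88  1.81 -2.28  0.88 -0.41 -0.  ] sd [0.43 0.44 0.28 0.08 0.05 0.03] pos [0.4326 0.1668 0.3447] t 15.05
```

Emit:
send_rows:
  deltas:
    - [[-0.001,0,-0.001],0]
    - [[-0.002,0,-0.001],0]
    - [[-0.003,0,-0.001],0]
    - [[-0.004,0,0],0]
    - [[-0.004,0,0],0]

```text
clock: 15.47
tool_pos: [0.4327, 0.1683, 0.3444]
orientation: [180.0, -0.2, -101.5]
force: [-0.6, -5.7, -0.1]
opening: 0.0297
gripper_force: 30.0
```

```bash
python3 -c "
from h import *
fm()"
```

```text
F [-0.36 -5.99 -0.23 -2.25  0.05  0.  ] sd [0.38 0.34 0.37 0.01 0.03 0.02] pos [0.4327 0.1683 0.3445] t 15.7667
```

Emit:
send_rows:
  deltas:
    - [[0.001,0,0],0]
    - [[0.002,0,0],0]
    - [[0.003,0,0],0]
    - [[0.003,0,0],0]
    - [[0.003,0,0],0]

```text
clock: 16.18
tool_pos: [0.4326, 0.1676, 0.3446]
orientation: [180.0, 0.0, -101.5]
force: [-0.1, -1.2, -1.6]
opening: 0.0301
gripper_force: 30.0
```

```bash
python3 -c "
from h import *
fm()"
```

```text
F [-0.65 -0.6  -0.88 -0.13  0.14  0.01] sd [0.35 0.14 0.45 0.06 0.03 0.02] pos [0.4326 0.1676 0.3445] t 16.4833
```

Emit:
send_rows:
  deltas:
    - [[0.0005,0,0.002],0]
    - [[0.001,0,0.004],0]
    - [[0.0015,0,0.006],0]
    - [[0.002,0,0.008],0]
    - [[0.0025,0,0.01],0]

```text
clock: 16.9
tool_pos: [0.4322, 0.1655, 0.3364]
orientation: [-180.0, 0.0, -101.5]
force: [-0.6, -0.0, -1.0]
opening: 0.0298
gripper_force: 30.0
```

```bash
python3 -c "
from h import *
fm()"
```

```text
F [-0.88 -0.34 -1.46  0.04  0.02  0.01] sd [0.5  0.56 0.39 0.03 0.1  0.04] pos [0.4323 0.1655 0.3367] t 17.2
```

Emit:
send_rows:
  deltas:
    - [[0.0005,0,0.002],0]
    - [[0.001,0,0.004],0]
    - [[0.0014,0,0.006],0]
    - [[0.0017,0,0.008],0]
    - [[0.002,0,0.01],0]

```text
clock: 17.62
tool_pos: [0.4319, 0.1638, 0.3284]
orientation: [-180.0, -0.0, -101.5]
force: [0.2, -1.3, -0.9]
opening: 0.0299
gripper_force: 30.0
```

Emit:
send_rows:
  deltas:
    - [[0.0004,0,0.002],0]
    - [[0.0008,0,0.004],0]
    - [[0.0012,0,0.006],0]
    - [[0.0015,0,0.008],0]
    - [[0.0018,0,0.01],0]

```text
clock: 18.03
tool_pos: [0.4316, 0.1624, 0.3204]
orientation: [-180.0, -0.0, -101.5]
force: [0.1, -1.5, 0.2]
opening: 0.0297
gripper_force: 30.0
```

```bash
python3 -c "
from h import *
fm(8)"
```

```text
F [-0.34 -1.64 -0.72 -0.49  0.05 -0.01] sd [0.65 0.59 0.66 0.07 0.09 0.03] pos [0.4316 0.1624 0.3206] t 18.4333
```

Emit:
send_rows:
  deltas:
    - [[0.0008,0,0.002],0]
    - [[0.0014,0,0.004],0]
    - [[0.002,0,0.006],0]
    - [[0.0024,0,0.008],0]
    - [[0.0028,0,0.01],0]

```text
clock: 18.85
tool_pos: [0.4313, 0.1606, 0.3125]
orientation: [-180.0, 0.0, -101.5]
force: [-0.5, 1.9, -1.0]
opening: 0.0299
gripper_force: 30.0
```

```bash
python3 -c "
from h import *
fm(12)"
```

```text
F [ 0.31  2.49 -0.59  0.93 -0.14  0.  ] sd [0.56 0.88 0.35 0.16 0.07 0.02] pos [0.4313 0.1605 0.3126] t 19.45
```

Emit:
send_rows:
  deltas:
    - [[-0.0004,0,0],0]
    - [[-0.0008,0,0],0]
    - [[-0.0008,0,0],0]
    - [[-0.0008,0,0],0]
    - [[-0.0008,0,0],0]

```text
clock: 19.87
tool_pos: [0.4312, 0.1607, 0.3125]
orientation: [180.0, -0.0, -101.5]
force: [0.6, -0.0, -0.2]
opening: 0.0297
gripper_force: 30.0
```

```bash
python3 -c "
from h import *
fm(12)"
```

```text
F [ 0.89 -0.28 -0.24 -0.02 -0.36  0.  ] sd [0.44 0.57 0.42 0.14 0.03 0.03] pos [0.4312 0.1608 0.3125] t 20.4667
```

Emit:
send_rows:
  deltas:
    - [[0.0002,0,0.001],0]
    - [[0.0004,-0.0004,0.003],0]
    - [[0.0006,-0.0004,0.005],0]
    - [[0.0008,-0.0004,0.006],0]
    - [[0.0008,-0.0004,0.006],0]

```text
clock: 20.88
tool_pos: [0.4313, 0.1602, 0.3074]
orientation: [180.0, -0.0, -101.5]
force: [-0.7, -0.8, 0.5]
opening: 0.0297
gripper_force: 30.0
```

```bash
python3 -c "
from h import *
fm(16)"
```

```text
F [-1.83 -0.53 -0.03 -0.09  0.59  0.01] sd [0.52 0.64 0.42 0.03 0.14 0.03] pos [0.4314 0.1602 0.3077] t 21.6833
```

Emit:
send_rows:
  deltas:
    - [[0,0.0001,0.001],0]
    - [[-0.0002,0.0002,0.0015],0]
    - [[-0.0002,0.0003,0.0015],0]
    - [[-0.0002,0.0003,0.0015],0]
    - [[-0.0002,0.0003,0.0015],0]

```text
clock: 22.1
tool_pos: [0.4313, 0.1602, 0.3066]
orientation: [-180.0, -0.0, -101.5]
force: [-2.1, -2.7, 0.9]
opening: 0.0299
gripper_force: 30.0
```

```bash
python3 -c "
from h import *
fm(36)"
```

```text
F [-1.12 -4.27  0.63 -1.53  0.38  0.01] sd [0.42 0.88 0.5  0.27 0.05 0.03] pos [0.4312 0.1604 0.3065] t 23.9
```

Emit:
send_rows:
  deltas:
    - [[0.0002,0,0],0]
    - [[0.0005,0.0001,0],0]
    - [[0.0008,0.0001,0],0]
    - [[0.0008,0.0001,0],0]
    - [[0.0008,0.0001,0],0]

```text
clock: 24.32
tool_pos: [0.4312, 0.1601, 0.3067]
orientation: [-180.0, 0.0, -101.5]
force: [-1.3, -2.5, 0.4]
opening: 0.0298
gripper_force: 30.0
```

```bash
python3 -c "
from h import *
fm(16)"
```

```text
F [-0.55 -0.84  0.19 -0.27  0.11  0.01] sd [0.46 0.52 0.48 0.25 0.07 0.03] pos [0.4312 0.16   0.3066] t 25.1167
```

Emit:
send_rows:
  deltas:
    - [[0.0001,0,0],0]
    - [[0.0001,0.0001,0],0]
    - [[0.0001,0.0001,0],0]
    - [[0.0001,0.0001,0],0]
    - [[0.0001,0.0001,0],0]

```text
clock: 25.53
tool_pos: [0.4311, 0.1599, 0.3067]
orientation: [-180.0, 0.0, -101.5]
force: [0.5, 1.5, -0.6]
opening: 0.0302
gripper_force: 30.0
```

Emit:
send_rows:
  deltas:
    - [[0,0,0],0]
    - [[0,0,0],0]
    - [[0,0,0],0]
    - [[0,0,0],0]
    - [[0,0,0],0]

```text
clock: 25.95
tool_pos: [0.4311, 0.1599, 0.3066]
orientation: [-180.0, 0.0, -101.5]
force: [1.8, 0.9, 0.3]
opening: 0.0295
gripper_force: 30.0
```

```bash
python3 -c "
from h import *
fm(20)"
```

```text
F [ 1.07  1.93 -0.13  0.78 -0.58  0.  ] sd [0.54 0.62 0.48 0.08 0.07 0.03] pos [0.431  0.1598 0.3066] t 26.95
```

Emit:
send_rows:
  deltas:
    - [[-0.0001,-0.0001,0],0]
    - [[-0.0001,-0.0001,0],0]
    - [[-0.0001,-0.0001,0],0]
    - [[-0.0001,-0.0001,0],0]
    - [[-0.0001,-0.0001,0],0]

```text
clock: 27.37
tool_pos: [0.431, 0.1598, 0.3065]
orientation: [180.0, -0.0, -101.5]
force: [0.5, 2.4, 0.3]
opening: 0.0295
gripper_force: 30.0
```

```bash
python3 -c "
from h import *
fm(12)"
```

```text
F [ 1.21  1.72 -0.43  0.82 -0.51  0.01] sd [0.22 0.64 0.35 0.04 0.03 0.04] pos [0.4311 0.1598 0.3066] t 27.9667
```

Emit:
send_rows:
  deltas:
    - [[-0.0003,-0.0002,0],0]
    - [[-0.0003,-0.0002,0],0]
    - [[-0.0003,-0.0002,0],0]
    - [[-0.0003,-0.0002,0],0]
    - [[-0.0003,-0.0002,0],0]

```text
clock: 28.38
tool_pos: [0.4311, 0.1599, 0.3065]
orientation: [180.0, -0.0, -101.5]
force: [-0.4, 0.1, -0.9]
opening: 0.03
gripper_force: 30.0
```

```bash
python3 -c "
from h import *
fm(16)"
```

```text
F [-0.46  0.32 -0.    0.26  0.09 -0.  ] sd [0.63 0.48 0.43 0.1  0.11 0.02] pos [0.4312 0.1599 0.3065] t 29.1833
```

All forces are about zero, so the arm alone carries the weight. I'm releasing now.

Emit:
send_rows:
  deltas:
    - [[0,0,0],0]
    - [[0,0,0],0]
    - [[0,0,0],0]
    - [[0,0,0],0]
    - [[0,0,0],0]
  gripper: 1

```text
clock: 29.6
tool_pos: [0.4313, 0.16, 0.3066]
orientation: [-180.0, 0.0, -101.5]
force: [-0.8, -0.0, -0.7]
opening: 0.058
gripper_force: 0.0
```

Emit:
send_rows:
  deltas:
    - [[0,0,0],0]
    - [[0,0,0],0]
    - [[0,0,0],0]
    - [[0,0,0],0]
    - [[0,0,0],0]

```text
clock: 30.02
tool_pos: [0.4313, 0.16, 0.3066]
orientation: [180.0, -0.0, -101.5]
force: [-0.6, -0.5, 0.2]
opening: 0.0862
gripper_force: 0.0
```

Emit:
send_rows:
  deltas:
    - [[0,0,0],0]
    - [[0,0,0],0]
    - [[0,0,0],0]
    - [[0,0,0],0]
    - [[0,0,0],0]

```text
clock: 30.43
tool_pos: [0.4312, 0.16, 0.3066]
orientation: [180.0, -0.0, -101.5]
force: [-1.5, 0.7, -0.3]
opening: 0.0877
gripper_force: 0.0
```

Emit:
send_rows:
  deltas:
    - [[0,0,-0.008],0]
    - [[0,0,-0.02],0]
    - [[0,0,-0.035],0]
    - [[0,0,-0.055],0]
    - [[0,0,-0.08],0]

```text
clock: 30.85
tool_pos: [0.431, 0.1598, 0.3715]
orientation: [180.0, -0.0, -101.5]
force: [0.2, 0.4, 0.1]
opening: 0.0879
gripper_force: 0.0
```

Emit:
send_rows:
  deltas:
    - [[0,0,-0.03],0]
    - [[0,0,-0.06],0]
    - [[0,0,-0.09],0]
    - [[0,0,-0.11],0]
    - [[0,0,-0.12],0]

```text
clock: 31.27
tool_pos: [0.4317, 0.16, 0.47]
orientation: [-179.8, 0.2, -101.5]
force: [0.8, 0.2, 0.1]
opening: 0.0876
gripper_force: 0.0
```

Run:
```python
from h import *
g=lambda p:cv2.cvtColor(p["color"],cv2.COLOR_RGB2GRAY).astype(int)
a=ctrl.snapshot("side")
for i in range(6): ctrl.snapshot("scene")
d=ctrl.snapshot("side"); s=ctrl.snapshot("scene")
print("moving px",(abs(g(a)-g(d))>25).sum(),(abs(g(a)-g(d))[180:270,340:410]>25).sum(),ctrl.get_obs()["force"],ctrl.get_obs()["clock"])
A=cv2.resize(s["color"][150:250,200:300],None,fx=4,fy=4,interpolation=cv2.INTER_CUBIC)
b=cv2.resize(d["color"][170:270,320:420],None,fx=4,fy=4,interpolation=cv2.INTER_CUBIC)
cv2.imwrite("pics/c6.png",np.hstack([A,b])[:,:,::-1])
```

```text
Traceback (most recent call last):
ValueError: 200 camera calls are used up
```

The camera calls are used up. Released forces stayed near zero. I'll let it settle a few seconds, then hand in.

Emit:
send_rows:
  deltas:
    - [[0,0,0],0]
    - [[0,0,0],0]
    - [[0,0,0],0]
    - [[0,0,0],0]
    - [[0,0,0],0]

```text
clock: 31.88
tool_pos: [0.4312, 0.16, 0.4663]
orientation: [180.0, -0.0, -101.5]
force: [-0.1, 0.4, -0.1]
opening: 0.0879
gripper_force: 0.0
```

Emit:
send_rows:
  deltas:
    - [[0,0,0],0]
    - [[0,0,0],0]
    - [[0,0,0],0]
    - [[0,0,0],0]
    - [[0,0,0],0]

```text
clock: 32.3
tool_pos: [0.4313, 0.16, 0.4666]
orientation: [-180.0, 0.0, -101.5]
force: [0.9, -0.5, -1.0]
opening: 0.0878
gripper_force: 0.0
```

Emit:
send_rows:
  deltas:
    - [[0,0,0],0]
    - [[0,0,0],0]
    - [[0,0,0],0]
    - [[0,0,0],0]
    - [[0,0,0],0]

```text
clock: 32.72
tool_pos: [0.4313, 0.16, 0.4666]
orientation: [-180.0, 0.0, -101.5]
force: [-0.4, 0.3, 0.4]
opening: 0.0877
gripper_force: 0.0
```

Emit:
send_rows:
  deltas:
    - [[0,0,0],0]
    - [[0,0,0],0]
    - [[0,0,0],0]
    - [[0,0,0],0]
    - [[0,0,0],0]

```text
clock: 33.13
tool_pos: [0.4313, 0.16, 0.4666]
orientation: [180.0, -0.0, -101.5]
force: [0.1, 0.2, -0.5]
opening: 0.0875
gripper_force: 0.0
```

Emit:
send_rows:
  deltas:
    - [[0,0,0],0]
    - [[0,0,0],0]
    - [[0,0,0],0]
    - [[0,0,0],0]
    - [[0,0,0],0]

```text
clock: 33.55
tool_pos: [0.4313, 0.16, 0.4666]
orientation: [-180.0, 0.0, -101.5]
force: [-0.2, 0.4, 0.3]
opening: 0.0877
gripper_force: 0.0
```

Emit:
send_rows:
  deltas:
    - [[0,0,0],0]
    - [[0,0,0],0]
    - [[0,0,0],0]
    - [[0,0,0],0]
    - [[0,0,0],0]

```text
clock: 33.97
tool_pos: [0.4313, 0.16, 0.4666]
orientation: [180.0, -0.0, -101.5]
force: [0.3, 0.9, -1.3]
opening: 0.0875
gripper_force: 0.0
```

Emit:
send_rows:
  deltas:
    - [[0,0,0],0]
    - [[0,0,0],0]
    - [[0,0,0],0]
    - [[0,0,0],0]
    - [[0,0,0],0]

```text
clock: 34.38
tool_pos: [0.4313, 0.1601, 0.4666]
orientation: [-180.0, 0.0, -101.5]
force: [-0.0, 0.0, 0.8]
opening: 0.0875
gripper_force: 0.0
```

Emit:
send_rows:
  deltas:
    - [[0,0,0],0]
    - [[0,0,0],0]
    - [[0,0,0],0]
    - [[0,0,0],0]
    - [[0,0,0],0]

```text
clock: 34.8
tool_pos: [0.4313, 0.16, 0.4666]
orientation: [-180.0, 0.0, -101.5]
force: [1.2, -0.6, 0.5]
opening: 0.0879
gripper_force: 0.0
```

```bash
python3 -c "
from plant import ctrl
print(ctrl.close_job())"
```

```text
the job is handed in; nothing more can be done
None
```

I hung the basket in the hook, let go once the forces on the gripper averaged about zero, and handed the job in at about 35 s; the camera calls had run out, so I couldn't check by eye that it hangs still with the fruit in it.

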